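# Run the jar carousel round and hold it with the square jar in front

## Task

Check the shop's display carousel before opening: take its upright wooden handle and turn it, either way, until the square jar stands at the front, centred behind the blank card; from there give it one full anticlockwise turn (seen from above) so that the square jar comes back to the front. Finish while still gripping the handle, holding the carousel still there. Do not touch the jars, keep them all standing on the disc, and leave everything else on the table where it is.

Things in the scene. Friction and masses are not known exactly. Their poses are not given: they have to be found in the camera images.
- stand: Fixed foot of the display carousel, ahead of the robot. Origin on the table, on the turning axis (z up). Its own -x is the FRONT: a dark tongue 60 mm wide runs that way to 190 mm from the axis and carries, 165 mm from the axis, a brass holder with a blank white card (top 72 mm above the table). The front points roughly, not exactly, at the robot. Its +y side is on the left seen from the robot.
- carousel (a joint): Angle of the turning wooden disc (250 mm diameter, top 45 mm above the table), rad. Grows anticlockwise seen from above; no end stop in practice (+-40 rad). At 0 the handle post stands on the stand's +x side, at the back. Light bearing friction, about 0.1 N m; it stays where it is left.
- grip: Handle: upright light-wood sleeve, round, 26 mm diameter (22 mm at its ends), 65 mm tall, spinning freely on a thin brass post on the disc, 105 mm from the turning axis: held firmly, it can be carried round like a crank. Origin on the post's axis at the sleeve's lower end, 149 mm above the table; sleeve top at 214 mm, post tip 219 mm. Jar tops reach 141 mm: grip at mid sleeve or higher.
- square_jar: The only square jar: white ceramic, 42 mm square (lid 44 mm), wooden lid with small knob, 96 mm tall in all. Stands loose on the disc, its centre about 55 mm from the turning axis, anywhere among the round jars, and is carried by friction. Origin at the centre of its underside, z up. Which of its sides looks forward does not matter.
- jar_a: Round white ceramic jar with wooden lid, 50 mm across, 90 mm tall, loose on the disc, centre about 55 mm from the axis. Origin at the centre of its underside, z up.
- jar_b: Round white ceramic jar with wooden lid, 48 mm across, 80 mm tall, loose on the disc, centre about 55 mm from the axis. Origin at the centre of its underside, z up.
- jar_c: Round white ceramic jar with wooden lid, 50 mm across, 70 mm tall, loose on the disc, centre about 55 mm from the axis. Origin at the centre of its underside, z up.
- tealight_cup: Small brass cup, 60 mm across, 55 mm tall, on the table behind the carousel. Bystander. Origin: centre of underside.
- dish: Small white dish, 90 mm across, 30 mm tall, on the table beside the carousel. Bystander. Origin: centre of underside.
- goblet: Amber glass goblet, 72 mm across, 130 mm tall, to the robot's left. Bystander. Origin: centre of underside.
Mind the look-alikes: they are no part of the job. What is shaped like the square_jar but red is not meant.

How it is judged:
By the outcome, as a careful person would: the job done as asked, in the order asked, and still so for the second after the job is handed in, while the arm keeps its last pose, push and grip.
It also fails if it takes over 64 s, if anything falls off the work surface, if the arm or the gripper's body presses on something with over 40 N, if the wrist force passes 120 N, or if a joint passes its speed limit or range.

## Robot

A 6-joint arm with a two-finger parallel gripper is mounted at the origin on the work surface. World frame = base frame: x ahead of the robot, y to its left, z up, the work surface at z = 0. Lengths are in mm, angles in rad, forces in N, time in s.
With the tool pointing down it reaches from about 400 to 925 mm from the base axis. Payload 12.5 kg.
Tool frame: the origin (TCP) lies midway between the tips of the shut fingers; the grasp point (between the pads) lies 19 mm behind it (env.pinch_z is the distance from the TCP to the grasp point, in mm); z points along the fingers, y is the line along which they close (so a half turn about z gives the same grasp; the last joint's range is limited). The gripper opens to 95 mm and grips with 3 to 60 N. Pads are 20 mm wide; open, the fingers measure 119 mm over their backs; the gripper's body (75 mm by 180 mm) begins 59 mm behind the grasp point.
Start: joints at [-1.213, 0.491, 1.559, -0, 1.092, -0.106], TCP at [279.618, -558.982, 214.661] pointing down, gripper open.
Joint ranges: [-3.1, 3.1], [-0.84, 2.19], [0.05, 2.79], [-1.13, 4.28], [0.06, 2.93], [-2.69, 2.69]. Speed limits (rad/s): [2.22, 2.22, 2.79, 3.14, 3.14, 3.14].

## Interface

Orientations are given as [roll, pitch, yaw] about the fixed x, y, z axes, in that order (R = Rz(yaw) Ry(pitch) Rx(roll)).
In Python, from cell import readout, eyes, job_done, env gives the robot as it stands.
- The arm moves only by the shell command python3 -m jog 'ROWS'. ROWS is a JSON object of lists of equal length, an entry for each row: "dp": the shift along the tool's x, y, z in mm, a list of three; "twist": the turn about the tool's z in degrees; "claw": the closure, from -1 (fully open) to 1 (shut). A call has 1 to 8 rows; each row is the pose to reach, as a shift and turn from the pose commanded when the call began, along the tool's axes at that moment; what a row does not reach only later rows make up. A row lasts 1/12 s, in which the tool goes at most 41.7 mm and 7.16 degrees, less where a joint would pass 70% of its speed; a pose out of reach is approached as far as the arm can. A call with a gripper value outside its range is refused whole. The fingers move at their own pace and stop on an object; the grip force is fixed at half the most. Time passes only in rows, so rows that repeat a pose let the fingers close. It gives the time, the measured TCP pose, the force and the opening at its end, in the units of the state.
- readout.state(): the state, without advancing time (a new reading comes with each control period).
- eyes.read_camera(name): name is "scene" or "top" or "wrist"; returns the picture (384x512x3 uint8, red, green, blue); there is no depth.
- eyes.camera_model(name): a dict with "intrinsics" (3x3 intrinsics, pixels), "k1" (the pictures are not rectified: a ray, as slopes to the right and down, at radius r is drawn at 1 + k1 r^2 times it, then the intrinsics apply), "R" (3x3) and "t" (3): a world point X has camera coordinates R X + t. Camera axes: x right, y down, z forward; pixel columns grow to the right and rows downward; lengths in mm; the calibration is good to about 2 mm. A picture is of the moment at which its call begins: read the wrist's pose just before it. camera_model takes no time and is no camera call; for the wrist camera it gives the pose at the moment of the call.
- job_done(): hands the job in, once; it reports no verdict.
The state is a dict: "t": time; "joints": joint angles; "qvel": joint speeds; "tau": joint torques, N m; "eef_pos": TCP position; "tcp_rot": TCP orientation; "ft_force": force on the tool from outside, world axes, zero at the start; "moment": the same for the moment, N m; "opening": opening from 0.0 (shut) to 1.0 (fully open).
Only numpy, scipy, OpenCV 4.12 (cv2) and the standard library are available. Lean on these libraries where they do the work, as an engineer would, in place of code of your own. Each camera call takes 0.05 s, during which the arm holds its last target. There are 200 camera calls.

## Working session

There is one attempt and no reset: what is moved stays moved. The work goes in short steps, Python scripts to look and compute and a shell command to move; the robot and the scene stay as the last step left them, time stands still between calls to the robot, and variables do not carry over. Pictures are saved under pics/ and viewed, on a budget of 10 in all, crops included, one or two more only if the job needs it, and the job is handed in when it is done.

```bash
ls; mkdir -p pics
python3 - <<'E'
from cell import readout, eyes, env
import cv2, numpy as np
print(readout.state(), env.pinch_z)
for n in ("scene","top"):
    im=eyes.read_camera(n); cv2.imwrite(f"pics/{n}0.png",im[:,:,::-1])
    m=eyes.camera_model(n); print(n,m)
a=cv2.imread("pics/scene0.png");b=cv2.imread("pics/top0.png")
E
```

```text
pics
{'t': 0.0, 'joints': array([-1.21260005e+00,  4.91556113e-01,  1.55945598e+00, -1.26436850e-05,
        1.09173012e+00, -1.05655526e-01]), 'qvel': array([ 0.00071138,  0.00045565, -0.00070215, -0.00043405,  0.00032639,
        0.00036282]), 'tau': array([-2.14546228e-03, -6.12647223e+01, -2.58177495e+01,  6.91601657e-02,
        4.83653520e-02, -1.07395133e-04]), 'eef_pos': array([ 279.51899694, -558.72572095,  214.0616529 ]), 'tcp_rot': array([-3.14044833e+00, -1.10079562e-04,  4.63857579e-01]), 'ft_force': array([ 0.55567054,  0.82258859, -0.33561756]), 'moment': array([ 0.00618862, -0.00340258, -0.00335449]), 'opening': 1.0007055666181421} 18.8
scene {'intrinsics': array([[365.34263437,   0.        , 250.7711474 ],
       [  0.        , 365.34263437, 190.08649628],
       [  0.        ,   0.        ,   1.        ]]), 'k1': -0.05117220699561061, 'R': array([[ 0.77695488,  0.62945068, -0.01153038],
       [ 0.50923396, -0.63912481, -0.57636816],
       [-0.37016468,  0.4419404 , -0.8171088 ]]), 't': array([-442.30593406, -172.47855008, 1068.48466085])}
top {'intrinsics': array([[485.89443879,   0.        , 261.88170331],
       [  0.        , 485.89443879, 194.58809164],
       [  0.        ,   0.        ,   1.        ]]), 'k1': -0.06914956755285215, 'R': array([[ 0.02265529, -0.99947828, -0.02301987],
       [-0.9968811 , -0.02084332, -0.07611594],
       [ 0.07559642,  0.0246725 , -0.99683321]]), 't': array([  72.68776942,  515.47588482, 1314.01019514])}
```

View pics/top0.png

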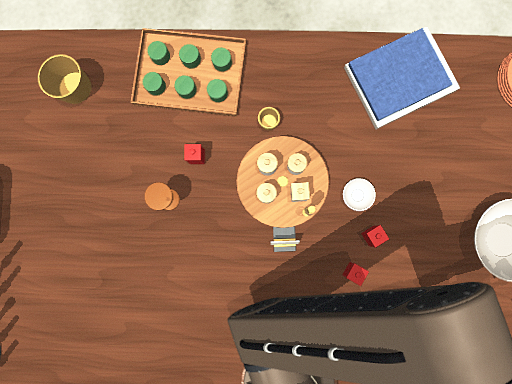

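View pics/scene0.png

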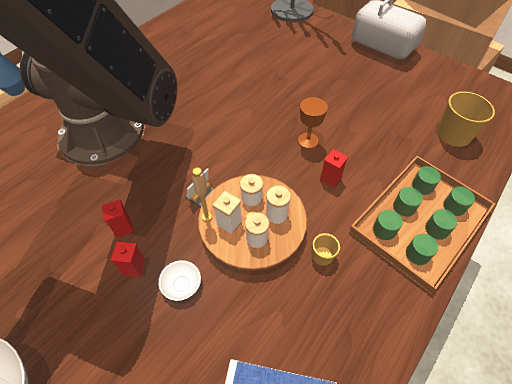

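The top view shows the disc centred near (283,182), with the card at (285,241) and the handle tip near (310,211). Three square shapes at (194,153), (376,237) and (357,274) are red decoys. The white one at (301,190) stands on the disc with a square lid, so it is the one meant. I'll confirm it in an enlarged crop and measure.

```bash
cat > h.py <<'E'
import numpy as np, cv2
from cell import readout, eyes
def ray(m,u,v):
    K=m["intrinsics"]; d=np.array([(u-K[0,2])/K[0,0],(v-K[1,2])/K[1,1]]); s=d.copy()
    for _ in range(20): s=d/(1+m["k1"]*(s@s))
    return -m["R"].T@m["t"], m["R"].T@np.array([*s,1.])
def onplane(m,u,v,z):
    c,d=ray(m,u,v); return c+d*(z-c[2])/d[2]
def proj(m,X):
    p=m["R"]@np.asarray(X,float)+m["t"]; s=p[:2]/p[2]; s=s*(1+m["k1"]*(s@s)); K=m["intrinsics"]
    return K[0,0]*s[0]+K[0,2],K[1,1]*s[1]+K[1,2]
E
python3 - <<'E'
from h import *
im=cv2.imread("pics/top0.png"); m=eyes.camera_model("top")
crop=im[125:265,215:395]; cv2.imwrite("pics/crop.png",cv2.resize(crop,None,fx=4.4,fy=4.2857142,interpolation=cv2.INTER_CUBIC)[:600,:792])
# disc outline: hsv wood
hsv=cv2.cvtColor(im,cv2.COLOR_BGR2HSV)
print(hsv[182,245],hsv[200,225],hsv[172,310],hsv[215,265])
E
```

```text
[ 15 128 248] [  9 140 146] [ 15 130 245] [ 18 120 252]
```

View pics/crop.png

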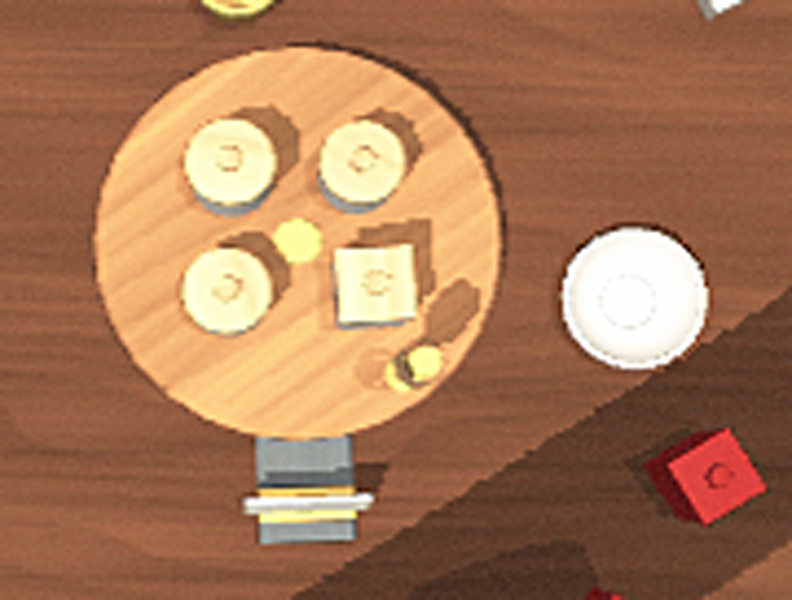

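The crop confirms the white square lid at crop (375,283), with round lids elsewhere. The handle's sleeve top or post tip is near crop (427,362), and the card bar runs from (245,505) to (372,500). Now the measurements.

Run:
```python
from h import *
im=cv2.imread("pics/top0.png"); m=eyes.camera_model("top"); ms=eyes.camera_model("scene")
f=lambda x,y:(215+(x+.5)/4.4-.5,125+(y+.5)/4.2857-.5)
hsv=cv2.cvtColor(im,cv2.COLOR_BGR2HSV)
w=((hsv[...,2]>185)&(hsv[...,1]<190)).astype(np.uint8); w[:,:225]=0;w[:,335:]=0;w[:130]=0;w[229:]=0
c=max(cv2.findContours(w,cv2.RETR_EXTERNAL,cv2.CHAIN_APPROX_NONE)[0],key=cv2.contourArea)
h=cv2.convexHull(c)[:,0]; P=np.array([onplane(m,u,v,45)[:2] for u,v in c[:,0]])
# keep hull points, circle fit
P=np.array([onplane(m,u,v,45)[:2] for u,v in h])
A=np.c_[2*P,np.ones(len(P))]; s=np.linalg.lstsq(A,(P**2).sum(1),rcond=None)[0]
C=s[:2]; print("disc C",C,"R",np.sqrt(s[2]+C@C))
print("hub(45..?)",onplane(m,*f(298,241),50))
card=[onplane(m,*f(*p),72) for p in((245,505),(372,499))]; card=np.array(card)[:,:2]; cm=card.mean(0)
print("card",card,np.linalg.norm(card[0]-card[1]),"dist",np.linalg.norm(cm-C),"front ang",np.degrees(np.arctan2(*(cm-C)[::-1])))
tong=np.array([onplane(m,*f(*p),8)[:2] for p in((260,541),(354,540),(256,440),(352,440))]); print("tongue",tong, [np.degrees(np.arctan2(*(q-C)[::-1])) for q in (tong[:2].mean(0),)],np.linalg.norm(tong[:2].mean(0)-C))
for n,p,z in(("sq lid",(375,281),130),("sq A",(230,160),120),("B",(363,157),120),("Cc",(229,288),120),("post tip",(427,362),217),("base",(375,370),46)):
    q=onplane(m,*f(*p),z)[:2]; d=q-C; print(n,q,"r",np.linalg.norm(d),"ang",np.degrees(np.arctan2(d[1],d[0])),"scene px",proj(ms,[*q,z]))
print("nadir",-m["R"].T@m["t"], "scene cam",-ms["R"].T@ms["t"])
for n in("goblet",): pass
```

```text
disc C [549.66511511  29.48504127] R 124.1635905090443
hub(45..?) [549.72458603  28.98691387  50.        ]
card [[384.53639414  57.71832601]
 [389.89337589 -17.77848433]] 75.68662777345476 dist 162.72865382376693 front ang -176.64787135465178
tongue [[360.3171167   48.18999546]
 [362.29462437 -10.46237816]
 [424.94526135  52.0620787 ]
 [426.26995301  -8.03750311]] [np.float64(-176.77261372224604)] 188.6584628343958
sq lid [518.58708198 -14.16953448] r 53.58699587940574 ang -125.44736048926674 scene px (np.float64(226.96214707194923), np.float64(202.38742332421074))
sq A [590.08011613  70.54706567] r 57.614773755727676 ang 45.454986289895324 scene px (np.float64(278.3701194424067), np.float64(196.50228712615476))
B [593.40354414  -6.54191479] r 56.665613354055054 ang -39.477980692853215 scene px (np.float64(257.2365226761324), np.float64(221.68953698377544))
Cc [513.53921156  69.45391604] r 53.87570748970799 ang 132.10888016505805 scene px (np.float64(250.3319781201743), np.float64(179.04119755507548))
post tip [467.40437714 -37.80729907] r 106.27835188612508 ang -140.71555831623385 scene px (np.float64(195.91713307889245), np.float64(171.6887236913838))
base [469.94227448 -19.59461008] r 93.61914064131315 ang -148.38236427872002 scene px (np.float64(212.01961750280338), np.float64(212.82733679560283))
nadir [ 412.88693274   50.97416117 1350.75819755] scene cam [ 826.99897285 -304.03208294  768.55712309]
```

Everything agrees with the given sizes:

| Quantity | Measured | Given |
|---|---|---|
| Disc radius | 124 mm | 125 mm |
| Card distance from axis | 163 mm | 165 mm |
| Tongue end from axis | 189 mm | 190 mm |
| Square jar centre from axis | 54 mm | 55 mm |
| Post from axis | 106 mm | 105 mm |

- The axis is at (549.7, 29.3).
- The front is at -176.7°, the square jar at -125.4° and the handle at -140.7°.
- The plan is to turn 51.3° clockwise, then 360° anticlockwise.

I'll move above the handle with the tool at yaw 0.

```bash
python3 -m jog '{"dp":[[15,-14,-15],[45,-43,-30],[75,-72,-45],[105,-100,-56],[135,-128,-56],[165,-156,-56],[190,-180,-56],[200,-190,-56]],"twist":[5,10,15,20,25,26.6,26.6,26.6],"claw":[-1,-1,-1,-1,-1,-1,-1,-1]}'
```

```text
t: 0.77
eef_pos: [374.1, -295.6, 270.8]
tcp_rot: [-3.141, -0.0, 0.001]
ft_force: [0.2, -1.4, 1.0]
opening: 1.001
```

```bash
python3 -m jog '{"dp":[[12,-30,0],[25,-68,0],[38,-105,0],[52,-143,0],[65,-180,0],[79,-217,0],[90,-247,0],[94,-258,0]],"twist":[0,0,0,0,0,0,0,0],"claw":[-1,-1,-1,-1,-1,-1,-1,-1]}'
python3 - <<'E'
from h import *
import time
s=readout.state(); m=eyes.camera_model("wrist"); im=eyes.read_camera("wrist")
print(s["eef_pos"],s["tcp_rot"]); print("cam",-m["R"].T@m["t"]); print(m)
print("exp tip",proj(m,[468,-37.5,219]),"axis",proj(m,[549.7,29.3,60]),"tcp",proj(m,s["eef_pos"]))
cv2.imwrite("pics/w1.png",im[:,:,::-1])
E
```

```text
t: 1.43
eef_pos: [468.2, -38.3, 270.5]
tcp_rot: [-3.141, 0.0, 0.002]
ft_force: [-0.4, -0.7, 0.7]
opening: 1.0
[468.20583328 -38.29341652 270.49562661] [-3.14107152e+00  8.51125849e-05  2.03103313e-03]
cam [544.47914342 -38.00376876 442.66359621]
{'intrinsics': array([[331.86415139,   0.        , 257.03076694],
       [  0.        , 331.86415139, 191.34632207],
       [  0.        ,   0.        ,   1.        ]]), 'k1': -0.02207514065694401, 'R': array([[ 2.12948930e-03, -9.99997692e-01,  2.83437593e-04],
       [-9.61905931e-01, -1.97088860e-03,  2.73373547e-01],
       [-2.73372358e-01, -8.54786346e-04, -9.61907908e-01]]), 't': array([-39.28861108, 402.65029833, 574.6146759 ])}
exp tip (np.float64(256.0044877062183), np.float64(208.80801802247257)) axis (np.float64(196.18280985032416), np.float64(92.2533769053202)) tcp (np.float64(257.1702868467233), np.float64(238.13845238644188))
```

View pics/w1.png

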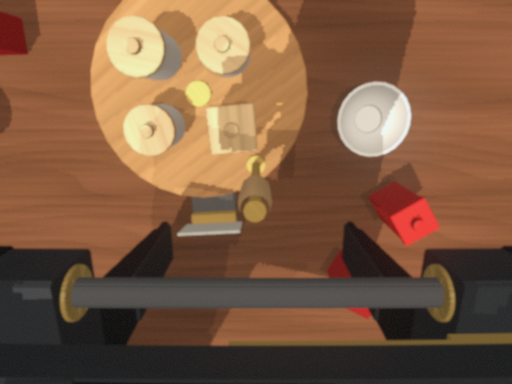

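The wrist view shows the tip at (255,210), against a predicted (256,209), and the hub at (198,93), against (196,92). The square lid is at (231,129). The estimate holds, so I'll descend to a TCP height of 170 (grasp at 189) and close.

```bash
python3 -m jog '{"dp":[[0,0,10],[0,-0.5,30],[0,-0.5,50],[0,-0.5,70],[0,-0.5,88],[0,-0.5,97],[0,-0.5,100],[0,-0.5,100]],"twist":[0,0,0,0,0,0,0,0],"claw":[-1,-1,-1,-1,-1,-1,-1,-1]}' && python3 -m jog '{"dp":[[0,0,0],[0,0,0],[0,0,0],[0,0,0],[0,0,0],[0,0,0],[0,0,0],[0,0,0]],"twist":[0,0,0,0,0,0,0,0],"claw":[0,0.3,0.5,0.6,1,1,1,1]}'
python3 - <<'E'
from h import *
s=readout.state(); m=eyes.camera_model("wrist"); im=eyes.read_camera("wrist")
print(s["eef_pos"],s["ft_force"],s["opening"])
cv2.imwrite("pics/w2.png",im[:,:,::-1])
# from earlier w1 picture: model at that pose shares R; camera was at
m1=dict(m); m1["t"]=np.array([-39.28861108,402.65029833,574.6146759])
m1["R"]=np.array([[2.1295e-03,-9.99997692e-01,2.834e-04],[-9.61905931e-01,-1.9709e-03,2.73373547e-01],[-2.73372358e-01,-8.548e-04,-9.61907908e-01]])
C=np.array([549.7,29.3])
for n,p,z in(("sq knob",(231.5,129),139),("hub",(198,93),55),("base",(256,163),48),("tip",(255,210),217),("cardL",(178,235),72),("cardR",(241,232),72)):
    q=onplane(m1,*p,z)[:2];d=q-C;print(n,q,np.hypot(*d),np.degrees(np.arctan2(d[1],d[0])))
E
```

```text
t: 2.15
eef_pos: [467.5, -41.4, 170.4]
tcp_rot: [-3.141, 0.001, -0.001]
ft_force: [-0.2, -0.4, 0.8]
opening: 1.002
t: 2.82
eef_pos: [467.6, -41.1, 170.7]
tcp_rot: [3.141, -0.0, -0.0]
ft_force: [-0.1, 0.0, 0.4]
opening: 0.493
[467.61902155 -41.11278774 170.66132609] [-0.0861602   0.00165868  0.43176361] 0.4932979406254817
sq knob [516.71160699 -15.0740272 ] 55.29275145045413 -126.62772896075757
hub [548.96145392  28.17322985] 1.3472421051218648 -123.2430005302036
base [467.88913028 -37.0343618 ] 105.3245743398466 -140.96396981810832
tip [466.41073722 -36.77497615] 106.31558572555768 -141.5743549733329
cardL [384.11042317  57.03543547] 167.89628445720027 170.49150357450512
cardR [388.23418303 -19.14868187] 168.57783016497822 -163.2978464565278
```

```bash
python3 -m jog '{"dp":[[0.3,-3.8,0],[0.3,-3.8,0],[0.3,-3.8,0],[0.3,-3.8,0]],"twist":[0,0,0,0],"claw":[0.5,0.5,0.5,0.5]}' && python3 -m jog '{"dp":[[0,0,0],[0,0,0],[0,0,0],[0,0,0],[0,0,0],[0,0,0],[0,0,0],[0,0,0]],"twist":[0,0,0,0,0,0,0,0],"claw":[1,1,1,1,1,1,1,1]}'
python3 - <<'E'
from h import *
s=readout.state(); print(s["eef_pos"],s["ft_force"],s["opening"])
E
```

```text
t: 3.2
eef_pos: [468.0, -37.2, 170.6]
tcp_rot: [-3.141, -0.0, -0.0]
ft_force: [0.8, 2.0, -0.3]
opening: 0.27
t: 3.87
eef_pos: [468.0, -37.3, 170.6]
tcp_rot: [3.142, -0.0, -0.0]
ft_force: [3.8, 2.5, -2.6]
opening: 0.269
[468.04950166 -37.28526861 170.6153047 ] [ 3.82766055  2.53436635 -2.60587521] 0.2690175474901386
```

Gripped: the opening is 26 mm and the forces are small. Next, work out the arc offsets in tool axes (tool x = world x, tool y = -world y).

```bash
cat >> h.py <<'E'
C=np.array([549.7,29.3])
def arc(a0,degs,r=105.2):
    a=np.radians(a0); b=a+np.radians(np.array(degs)); return np.round(np.c_[r*(np.cos(b)-np.cos(a)),-r*(np.sin(b)-np.sin(a))],1).tolist()
E
python3 - <<'E'
from h import *
print(arc(-140.8,[-1.5,-4,-7,-11,-15,-19,-23,-27]))
print(arc(-167.8,[-4,-8,-12,-16,-19.5,-22,-23,-23]))
E
```

```text
[[-1.7, -2.2], [-4.4, -5.8], [-7.5, -10.4], [-11.2, -16.8], [-14.4, -23.4], [-17.2, -30.2], [-19.5, -37.1], [-21.3, -44.3]]
[[-1.3, -7.2], [-2.1, -14.5], [-2.4, -21.9], [-2.1, -29.2], [-1.5, -35.6], [-0.8, -40.1], [-0.5, -41.9], [-0.5, -41.9]]
```

```bash
python3 -m jog '{"dp":[[-1.7,-2.2,0],[-4.4,-5.8,0],[-7.5,-10.4,0],[-11.2,-16.8,0],[-14.4,-23.4,0],[-17.2,-30.2,0],[-19.5,-37.1,0],[-21.3,-44.3,0]],"twist":[0,0,0,0,0,0,0,0],"claw":[1,1,1,1,1,1,1,1]}' && python3 -m jog '{"dp":[[-1.3,-7.2,0],[-2.1,-14.5,0],[-2.4,-21.9,0],[-2.1,-29.2,0],[-1.5,-35.6,0],[-0.8,-40.1,0],[-0.5,-41.9,0],[-0.5,-41.9,0]],"twist":[0,0,0,0,0,0,0,0],"claw":[1,1,1,1,1,1,1,1]}'
python3 - <<'E'
from h import *
s=readout.state(); print(s["eef_pos"],s["ft_force"],s["opening"])
d=s["eef_pos"][:2]-C; print(np.hypot(*d),np.degrees(np.arctan2(d[1],d[0])))
for n in("wrist","top"):
    im=eyes.read_camera(n)
    m=eyes.camera_model(n); np.save(f"pics/{n}3.npy",m,allow_pickle=True)
    cv2.imwrite(f"pics/{n}3.png",im[:,:,::-1])
t=cv2.imread("pics/top3.png")[130:270,215:355]; w=cv2.imread("pics/wrist3.png")
o=np.zeros((600,800,3),np.uint8); o[:384,:512]=w; o[320:600,520:800]=cv2.resize(t,None,fx=2,fy=2,interpolation=cv2.INTER_CUBIC); cv2.imwrite("pics/v3.png",o)
E
```

```text
t: 4.53
eef_pos: [446.5, 7.6, 170.6]
tcp_rot: [3.141, -0.001, -0.0]
ft_force: [6.1, 0.8, -4.6]
opening: 0.268
t: 5.2
eef_pos: [446.1, 49.4, 170.6]
tcp_rot: [3.141, -0.001, 0.0]
ft_force: [4.6, -0.6, -4.2]
opening: 0.267
[446.12691571  49.41797627 170.63461688] [ 4.62052485 -0.56433195 -4.17508583] 0.26688729444612164
105.5088468219724 169.00777841836415
```

View pics/v3.png

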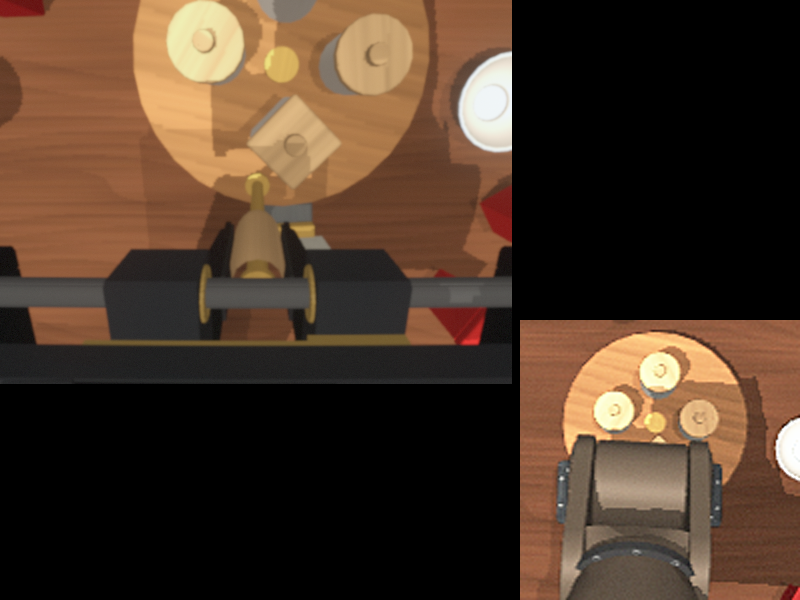

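The wrist view shows the square lid with its diagonals centred near (294,142), knob (295,145), hub (282,64), post base (257,185) and the holder at (295,230). The jar is nearly in front.

Run:
```python
from h import *
m=np.load("pics/wrist3.npy",allow_pickle=True).item()
A=lambda q:(np.hypot(*(q-C)),np.degrees(np.arctan2(*(q-C)[::-1]))%360)
im=cv2.imread("pics/wrist3.png"); 
for n,p,z in(("hub",(281.5,64),55),("knob",(295,145),138),("lidc",(294,142),131),("lidc",(294,142),135),("post base",(257,185),48),("cardR",(330,240),72)):
    q=onplane(m,*p,z)[:2]; print(n,z,q,A(q))
L=[onplane(m,*p,131)[:2] for p in((248,143),(292,188),(341,143),(293,95))]
print([np.linalg.norm(L[i]-L[(i+1)%4]) for i in range(4)], A(np.mean(L,0)))
# hub by yellow mask
h=cv2.cvtColor(im,cv2.COLOR_BGR2HSV)[48:82,262:302]; print(h[16,20],h[16,2])
```

```text
hub 55 [548.63746761  29.28200569] (np.float64(1.0626847497627308), np.float64(180.9702287280885))
knob 138 [493.94844382  25.87709501] (np.float64(55.85653315031921), np.float64(183.51330368733989))
lidc 131 [494.89397375  25.76255661] (np.float64(54.92006936089859), np.float64(183.69302126245236))
lidc 135 [495.41031636  26.21305776] (np.float64(54.37737546625441), np.float64(183.254366319027))
post base 48 [444.74851529  49.21237946] (np.float64(106.82376607683847), np.float64(169.25699914551387))
cardR 72 [400.65273898 -15.50902104] (np.float64(155.63718831087942), np.float64(196.732686839694))
[np.float64(41.47072480461787), np.float64(42.60495747337988), np.float64(43.13510694861384), np.float64(40.556072582397256)] (np.float64(55.59861969554786), np.float64(183.35767305935892))
[ 20 141 221] [ 22 127 218]
```

The jar's angle is 183.3–183.7°, against a front direction of 183.3°, so it is centred. I'll dwell briefly, then do the full anticlockwise turn in 40° arcs.

Run:
```python
from h import *
a=169.0
for i,d in enumerate([[0,0,0,1,3,6,10,15]]+[list(range(6,49,6))]*6+[[6,12,18,24,30,36,41,45],[4,7,9,10.5,11.5,12,12,12]]):
    print(a,arc(a,d,105.2)); a+=d[-1]
print(a)
```

```text
169.0 [[0.0, -0.0], [0.0, -0.0], [0.0, -0.0], [-0.3, 1.8], [-0.9, 5.4], [-1.5, 10.9], [-1.9, 18.2], [-1.7, 27.4]]
184.0 [[1.3, 10.9], [3.8, 21.7], [7.4, 32.1], [12.1, 42.1], [17.7, 51.5], [24.4, 60.3], [31.9, 68.3], [40.2, 75.6]]
232.0 [[9.0, 6.3], [18.7, 11.7], [28.8, 16.0], [39.3, 19.2], [50.1, 21.3], [61.1, 22.2], [72.1, 22.0], [83.0, 20.7]]
280.0 [[10.7, -2.5], [21.1, -6.1], [31.1, -10.7], [40.6, -16.4], [49.4, -23.0], [57.4, -30.5], [64.6, -38.8], [70.9, -47.9]]
328.0 [[5.3, -9.6], [9.6, -19.8], [12.9, -30.3], [15.0, -41.1], [15.9, -52.1], [15.7, -63.1], [14.4, -74.0], [11.9, -84.7]]
376.0 [[-3.6, -10.4], [-8.2, -20.4], [-13.9, -29.8], [-20.5, -38.6], [-28.0, -46.7], [-36.4, -53.9], [-45.4, -60.2], [-55.0, -65.6]]
424.0 [[-10.1, -4.3], [-20.7, -7.5], [-31.5, -9.6], [-42.4, -10.6], [-53.5, -10.4], [-64.4, -9.0], [-75.1, -6.6], [-85.5, -3.0]]
472.0 [[-10.0, 4.7], [-19.4, 10.3], [-28.2, 17.0], [-36.3, 24.5], [-43.5, 32.8], [-49.8, 41.8], [-54.3, 49.8], [-57.4, 56.4]]
517.0 [[-2.6, 6.9], [-4.3, 12.1], [-5.2, 15.7], [-5.9, 18.3], [-6.3, 20.1], [-6.4, 21.0], [-6.4, 21.0], [-6.4, 21.0]]
529.0
```

```bash
python3 -m jog '{"dp":[[0,0,0],[0,0,0],[0,0,0],[-0.3,1.8,0],[-0.9,5.4,0],[-1.5,10.9,0],[-1.9,18.2,0],[-1.7,27.4,0]],"twist":[0,0,0,0,0,0,0,0],"claw":[1,1,1,1,1,1,1,1]}' && python3 -m jog '{"dp":[[1.3,10.9,0],[3.8,21.7,0],[7.4,32.1,0],[12.1,42.1,0],[17.7,51.5,0],[24.4,60.3,0],[31.9,68.3,0],[40.2,75.6,0]],"twist":[0,0,0,0,0,0,0,0],"claw":[1,1,1,1,1,1,1,1]}'
```

```text
t: 5.97
eef_pos: [444.4, 21.7, 170.6]
tcp_rot: [3.141, -0.001, 0.0]
ft_force: [7.8, 1.8, -5.8]
opening: 0.268
t: 6.63
eef_pos: [484.5, -53.6, 170.6]
tcp_rot: [-3.141, 0.0, -0.001]
ft_force: [5.8, 8.5, -1.6]
opening: 0.273
```

```bash
python3 -m jog '{"dp":[[9.0,6.3,0],[18.7,11.7,0],[28.8,16.0,0],[39.3,19.2,0],[50.1,21.3,0],[61.1,22.2,0],[72.1,22.0,0],[83.0,20.7,0]],"twist":[0,0,0,0,0,0,0,0],"claw":[1,1,1,1,1,1,1,1]}' && python3 -m jog '{"dp":[[10.7,-2.5,0],[21.1,-6.1,0],[31.1,-10.7,0],[40.6,-16.4,0],[49.4,-23.0,0],[57.4,-30.5,0],[64.6,-38.8,0],[70.9,-47.9,0]],"twist":[0,0,0,0,0,0,0,0],"claw":[1,1,1,1,1,1,1,1]}'
```

```text
t: 7.3
eef_pos: [567.0, -74.3, 170.6]
tcp_rot: [-3.141, 0.002, -0.0]
ft_force: [-1.7, 2.9, 2.6]
opening: 0.271
t: 7.97
eef_pos: [638.8, -26.0, 170.6]
tcp_rot: [3.142, 0.001, -0.0]
ft_force: [-4.8, 2.0, 2.7]
opening: 0.27
```

Forces are under 12 N, so I continue.

```bash
python3 -m jog '{"dp":[[5.3,-9.6,0],[9.6,-19.8,0],[12.9,-30.3,0],[15.0,-41.1,0],[15.9,-52.1,0],[15.7,-63.1,0],[14.4,-74.0,0],[11.9,-84.7,0]],"twist":[0,0,0,0,0,0,0,0],"claw":[1,1,1,1,1,1,1,1]}' && python3 -m jog '{"dp":[[-3.6,-10.4,0],[-8.2,-20.4,0],[-13.9,-29.8,0],[-20.5,-38.6,0],[-28.0,-46.7,0],[-36.4,-53.9,0],[-45.4,-60.2,0],[-55.0,-65.6,0]],"twist":[0,0,0,0,0,0,0,0],"claw":[1,1,1,1,1,1,1,1]}'
```

```text
t: 8.63
eef_pos: [650.4, 58.4, 170.6]
tcp_rot: [3.141, 0.0, -0.0]
ft_force: [-5.0, -2.5, 3.4]
opening: 0.265
t: 9.3
eef_pos: [594.8, 124.1, 170.6]
tcp_rot: [-3.141, -0.001, -0.0]
ft_force: [-0.1, -3.5, 1.9]
opening: 0.27
```

```bash
python3 -m jog '{"dp":[[-10.1,-4.3,0],[-20.7,-7.5,0],[-31.5,-9.6,0],[-42.4,-10.6,0],[-53.5,-10.4,0],[-64.4,-9.0,0],[-75.1,-6.6,0],[-85.5,-3.0,0]],"twist":[0,0,0,0,0,0,0,0],"claw":[1,1,1,1,1,1,1,1]}' && python3 -m jog '{"dp":[[-10.0,4.7,0],[-19.4,10.3,0],[-28.2,17.0,0],[-36.3,24.5,0],[-43.5,32.8,0],[-49.8,41.8,0],[-54.3,49.8,0],[-57.4,56.4,0]],"twist":[0,0,0,0,0,0,0,0],"claw":[1,1,1,1,1,1,1,1]}' && python3 -m jog '{"dp":[[-2.6,6.9,0],[-4.3,12.1,0],[-5.2,15.7,0],[-5.9,18.3,0],[-6.3,20.1,0],[-6.4,21.0,0],[-6.4,21.0,0],[-6.4,21.0,0]],"twist":[0,0,0,0,0,0,0,0],"claw":[1,1,1,1,1,1,1,1]}'
python3 - <<'E'
from h import *
s=readout.state(); print(s["eef_pos"],s["ft_force"],s["opening"])
d=s["eef_pos"][:2]-C; print(np.hypot(*d),np.degrees(np.arctan2(d[1],d[0])))
for n in("wrist","scene"):
    im=eyes.read_camera(n)
    m=eyes.camera_model(n); np.save(f"pics/{n}4.npy",m,allow_pickle=True)
    cv2.imwrite(f"pics/{n}4.png",im[:,:,::-1])
t=cv2.imread("pics/scene4.png")[130:290,140:340]; w=cv2.imread("pics/wrist4.png")[0:260,130:430]
o=np.zeros((600,800,3),np.uint8); o[:390,:450]=cv2.resize(w,(450,390)); o[320:600,450:800]=cv2.resize(t,(350,280),interpolation=cv2.INTER_CUBIC); cv2.imwrite("pics/v4.png",o)
E
```

```text
t: 9.97
eef_pos: [508.9, 126.4, 170.6]
tcp_rot: [3.142, -0.0, -0.0]
ft_force: [2.7, -2.0, -0.9]
opening: 0.266
t: 10.63
eef_pos: [452.1, 69.0, 170.6]
tcp_rot: [-3.142, 0.0, -0.001]
ft_force: [3.9, 0.3, -2.9]
opening: 0.264
t: 11.3
eef_pos: [446.1, 49.0, 170.6]
tcp_rot: [3.141, 0.0, -0.0]
ft_force: [0.1, -1.1, -1.1]
opening: 0.268
[446.1420461   49.01653402 170.59782205] [ 0.08693635 -1.13510884 -1.10367627] 0.26804070630899424
105.41817456962819 169.22039548704606
```

View pics/v4.png

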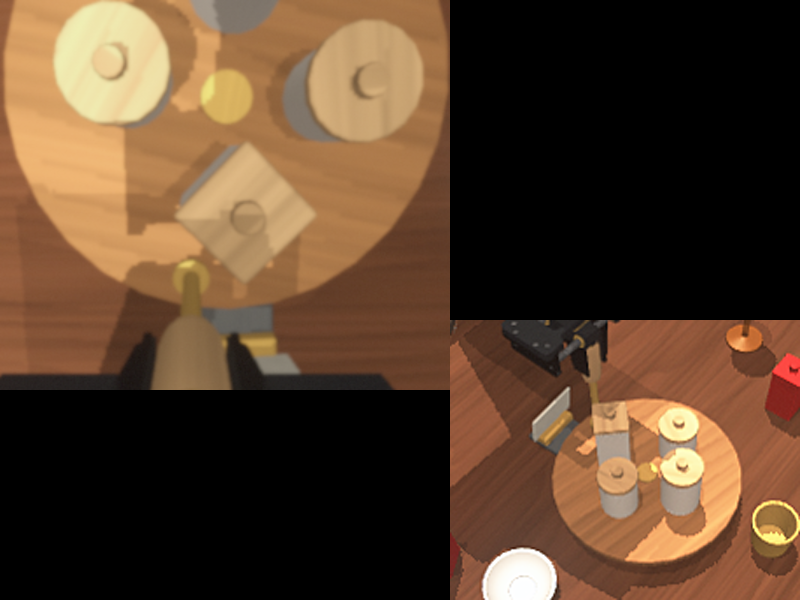

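The jar is back at the same pixels: lid centre (294,142) and knob (295,145) in the full wrist frame. All four jars are standing and the handle is gripped. I'll hand it in.

Run:
```python
from cell import readout, job_done
import numpy as np
s=readout.state(); print(s["t"],np.abs(s["qvel"]).max(),s["opening"],s["ft_force"]); print(job_done())
```

```text
11.4 0.0020613938857839825 0.2695724322853336 [ 0.09599425 -1.59049672 -0.84110543]
the job is handed in; nothing more can be done
None
```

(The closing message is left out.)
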